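# Knock the round ingot out of its mould

## Robot

A 6-joint arm with a two-finger parallel gripper is mounted at the origin on the work surface. World frame = base frame: x ahead of the robot, y to its left, z up, the work surface at z = 0. Lengths are in m, angles in rad, forces in N, time in s.
With the tool pointing down it reaches from about 0.25 to 0.8 m from the base axis. Payload 8.5 kg.
Tool frame: the origin (TCP) lies between the finger pads; the fingertips stand r.tip_reach ahead of it and the grasp point (between the pads) lies 6 mm ahead of it (r.tip_reach is the distance from the TCP to the fingertips, in m); z points along the fingers, y is the line along which they close (so a half turn about z gives the same grasp; the last joint's range is limited). The gripper opens to 85 mm and grips with 20 to 120 N. Pads are 22 mm wide; open, the fingers measure 114 mm over their backs; the gripper's body (76 mm by 85 mm) begins 54 mm behind the grasp point. The pads swing forward as they close: fully open they stand 13 mm farther back than shut.
Start: joints at [-1.298, 0.238, -0.013, 1.319, 0, 1.571], TCP at [0.141, -0.506, 0.256] pointing down, gripper open.
Joint ranges: [-2.66, 2.66], [-1.03, 1.9], [-1.14, 1.46], [-1.82, 2.27], [-1.45, 1.34], [-3.14, 3.14]. Speed limits (rad/s): [2.22, 2.22, 2.79, 3.14, 3.14, 3.14].

## Interface

Orientations are given as a unit quaternion [w, x, y, z].
In Python, from station import r, optics, order, spotter gives the robot as it stands. The module is installed in compiled form; this text tells all that it offers.
- The arm moves only by the shell command python3 -m pendant 'ROWS'. ROWS is JSON, one flat list of numbers, 5 for each row, row after row: the opening, from 0 (shut) to 1 (fully open), then the shift along the tool's x, y, z in mm, then the turn about the tool's z in degrees. In form: [jaw, x, y, z, spin, jaw, x, y, z, spin, ...]. A call has exactly 5 rows; each row shifts and turns the commanded pose from where the row before left it, along the tool's axes as they then stand; what a row does not reach is not made up. A row lasts 1/12 s, in which the tool goes at most 41.7 mm and 7.16 degrees, less where a joint would pass 70% of its speed; a pose out of reach is approached as far as the arm can. A call is refused whole if a number of a shift passes 41.7 or a number of a turn 7.16, either way. A call with a gripper value outside its range is refused whole. The fingers move at their own pace and stop on an object; the grip force is fixed at half the most. Time passes only in rows, so rows that do not move let the fingers close, or fill a call up. It gives the time, the measured TCP pose, the force and the opening at its end, in the units of the state.
- r.state(): the state, without advancing time (a new reading comes with each control period).
- optics.camera(name): name is "scene" or "top"; returns a dict with "color" (400x640x3 uint8, blue, green, red), "depth" (400x640 float32, m along the optical axis (not along the pixel's ray), 0 where there is no reading), "K" (3x3 intrinsics, pixels), "T" (4x4, takes a point from camera to world coordinates). Camera axes: x right, y down, z forward; pixel columns grow to the right and rows downward; lengths in m; the calibration is good to about 2 mm. A picture is of the moment at which its call begins.
- order.finish_job(): hands the job in, once; it reports no verdict.
Trained networks look in a picture, given as the dict that the camera call returned (one of the last four; its "shot" number tells which), for a name from the list of things; names that differ only in an ending like _2 or _b are one class to them, and where a whole thing is asked for, a point or a joint stands for the part that bears it (a point fixed in the world has none). Each returns a list of dicts, best first, with "p" (0 to 1); they miss things now and then, are a little off and sometimes report something else, mostly with a low value. They report only what shows in the picture. A call takes as long as a camera call. They do not tell look-alikes from the thing itself.
- spotter.search_frame(target, picture): "bbox" ([left, top, width, height] in pixels, round what is visible of it).
- spotter.outline_of(target, picture): "pixels" (400x640 bool, what is visible of it) and "bbox" ([left, top, width, height] in pixels, round what is visible of it).
- spotter.mark_of(target, picture): "point" ([column, row] in pixels: a listed point, or the origin of a listed thing).
The state is a dict: "t": time; "joint_positions": joint angles; "qd": joint speeds; "joint_efforts": joint torques, N m; "eef_pos": TCP position; "tool_rot": TCP orientation; "contact_force": force on the tool from outside, world axes, zero at the start; "moment": the same for the moment, N m; "finger_gap": finger opening in m.
Only numpy, scipy, OpenCV 4.12 (cv2) and the standard library are available. Lean on these libraries where they do the work, as an engineer would, in place of code of your own. Each camera call takes 0.05 s, during which the arm holds its last target. There are 200 camera calls.

## Task

The round brass ingot is stuck in the mould with the round pocket. Lift that mould's knockout rod by its upright grip as far as it goes, so that the ingot is pushed up out of the pocket, then pick the ingot off and set it down flat in the wooden tray without dropping it. Leave the square ingot and its mould's rod alone.

Things in the scene. Friction and masses are not known exactly. Their poses are not given: they have to be found in the camera images.
- round_grip (a point): Middle of the upright wooden grip (cylinder 22 mm across, 30 mm tall) of the round mould's knockout rod, 75 mm above the bench with the rod down. z up; +x points level to the mould's middle, 105 mm away (grip axis 55 mm clear of the mould's side). Below it a 12 mm post goes down to an arm that runs under the mould to the rod.
- round_mould: Dark steel ingot mould with the round pocket, fixed to the bench: a raised block 100 x 100 mm, top 80 mm above the bench. Origin under its middle at bench height; z up, x and y along its sides, the grip on its -x side. The pocket is in the middle, 42 mm across, 28 mm deep; the knockout rod comes up through a hole in its floor.
- round_rod (a joint): Height of the round mould's knockout rod and its grip, in m: 0 down (start), 0.024 fully up. It slides straight up with 10 to 15 N of drag and weight and stays where it is left.
- slug_center (a point): Centre of the round brass ingot, an upright cylinder 40 mm across and 26 mm tall, about 0.28 kg. At the start it lies 2 mm below the mould's top in the round pocket, so it cannot be gripped; with the rod fully up about 22 mm of it stand out above the mould's top (4 mm still in the pocket) and it is lifted straight off.
- tray_in (a point): Centre of the inner floor (6 mm above the bench) of the open wooden tray, outside 130 mm along its x axis by 120 mm along its y axis, 22 mm tall, walls 6 mm thick, fixed to the bench. Its z axis is up.
- bar_center (a point): Centre of the square brass ingot, 36 x 36 x 26 mm, in the pocket of the other mould, which is alike but for its square pocket. To be left where it is.
- square_rod (a joint): Height of the square-pocket mould's knockout rod, in m: 0 down. To be left down.
Things that resemble listed ones, but are neither listed nor needed, are in the scene too. What is shaped like the part that bears square_rod but purple is not meant. What is shaped like the round_mould but pink is not meant.

How it is judged:
On the way:
1. the round ingot is pushed up by its knockout rod (rod at least 18 mm up, ingot risen with it) (value of joint round_rod above 0.018 m and height (world z) of slug_center above 0.079 m), for 0.2 s.
At the end, for the whole second after the job is handed in: The round ingot lies flat (within 10 degrees) on the floor of the wooden tray, inside its walls, released and at rest; the square ingot is still in its pocket (within 10 mm of its start) with its knockout rod down (within 6 mm). The round mould's rod may stay up or down (x of slug_center in the frame of tray_in between -0.05 and 0.05 m and y of slug_center in the frame of tray_in between -0.045 and 0.045 m and height (world z) of slug_center below 0.026 m and angle between slug_center's own z axis and vertical below 0.17 rad and value of joint square_rod below 0.006 m and linear speed of slug below 0.02 m/s and distance of bar_center from where it was at the start of the episode below 0.01 m); the robot touches nothing.
It fails at once if the square ingot is moved by more than 10 mm or its rod is raised by more than 6 mm (distance of bar_center from where it was at the start of the episode above 0.01 m or value of joint square_rod above 0.006 m).
It fails at once if the round ingot is dropped from more than about 40 mm (falls faster than 0.9 m/s with no finger on it) (contact force between slug and the fingers below 0.1 N and linear speed of slug above 0.9 m/s).
It also fails if it takes over 48 s, if anything falls off the work surface, if the arm or the gripper's body presses on something with over 40 N, if the wrist force passes 120 N, or if a joint passes its speed limit or range.

## Working session

There is one attempt and no reset: what is moved stays moved. The work goes in short steps, Python scripts to look and compute and a shell command to move; the robot and the scene stay as the last step left them, time stands still between calls to the robot, and variables do not carry over. Pictures are saved under pics/ and viewed, on a budget of 10 in all, crops included, one or two more only if the job needs it, and the job is handed in when it is done.

```bash
mkdir -p pics; cat > h.py <<'E'
import numpy as np, cv2
from station import r, optics, order, spotter
def w(pic,u,v,z=None):
    K,T=pic["K"],pic["T"]; ray=np.linalg.inv(K)@[u,v,1]
    if z is None:
        d=pic["depth"][max(0,int(v)-1):int(v)+2,max(0,int(u)-1):int(u)+2]; d=np.median(d[d>0]); 
    else:
        d=(z-T[2,3])/(T[:3,:3]@ray)[2]
    return T[:3,:3]@(ray*d)+T[:3,3]
E
python3 - <<'E'
from h import *
np.set_printoptions(precision=3,suppress=True)
print(r.state(),r.tip_reach)
for n in("scene","top"):
    p=optics.camera(n); cv2.imwrite(f"pics/{n}0.png",p["color"])
    print(n,p["T"][:3,3])
    for t,z in(("round_grip",.075),("round_mould",0),("slug_center",.065),("tray_in",.006),("bar_center",.065)):
        for m in spotter.mark_of(t,p)[:4]: print(t,round(m["p"],2),np.round(m["point"]),w(p,*m["point"],z))
E
```

```text
{'t': 0.0, 'joint_positions': array([-1.298,  0.239, -0.014,  1.319,  0.   ,  1.571]), 'qd': array([-0.001, -0.001,  0.   ,  0.001, -0.003,  0.001]), 'joint_efforts': array([ -0.001, -53.878,  34.644,   0.018,  -0.   ,  -0.   ]), 'eef_pos': array([ 0.141, -0.505,  0.256]), 'tool_rot': array([-0.001,  0.991,  0.136, -0.   ]), 'contact_force': array([ 0.349, -0.046,  0.12 ]), 'moment': array([-0.029, -0.028, -0.047]), 'finger_gap': 0.08522811570297699} 0.025
scene [1.056 0.328 0.644]
round_grip 0.68 [316. 124.] [ 0.33  -0.073  0.075]
round_grip 0.59 [232. 131.] [ 0.46  -0.239  0.075]
round_mould 0.86 [219. 179.] [ 0.556 -0.22   0.   ]
round_mould 0.56 [310. 173.] [ 0.429 -0.037  0.   ]
slug_center 0.64 [233. 130.] [ 0.445 -0.25   0.065]
tray_in 0.91 [287. 235.] [0.628 0.023 0.006]
tray_in 0.61 [217. 160.] [ 0.508 -0.264  0.006]
bar_center 0.65 [372. 250.] [0.62  0.208 0.065]
top [0.357 0.085 1.106]
round_grip 0.72 [468. 248.] [ 0.448 -0.245  0.075]
round_grip 0.6 [393. 306.] [ 0.328 -0.072  0.075]
round_grip 0.54 [449. 204.] [ 0.548 -0.211  0.075]
round_mould 0.97 [444. 211.] [ 0.545 -0.219  0.   ]
round_mould 0.82 [372. 257.] [ 0.439 -0.041  0.   ]
round_mould 0.18 [344. 174.] [0.643 0.02  0.   ]
slug_center 0.56 [450. 201.] [ 0.557 -0.216  0.065]
tray_in 0.79 [344. 175.] [0.638 0.02  0.006]
bar_center 0.48 [267. 183.] [0.609 0.202 0.065]
```

View pics/top0.png

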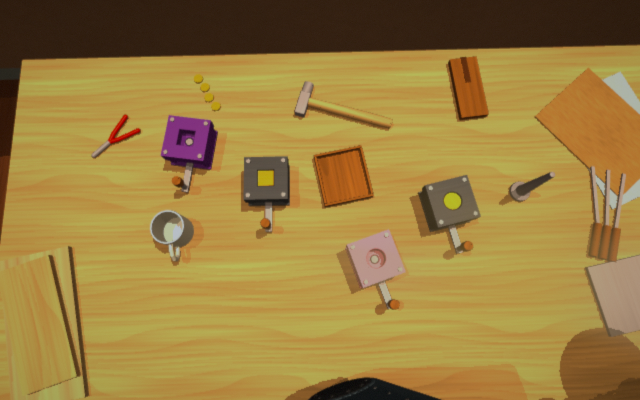

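View pics/scene0.png

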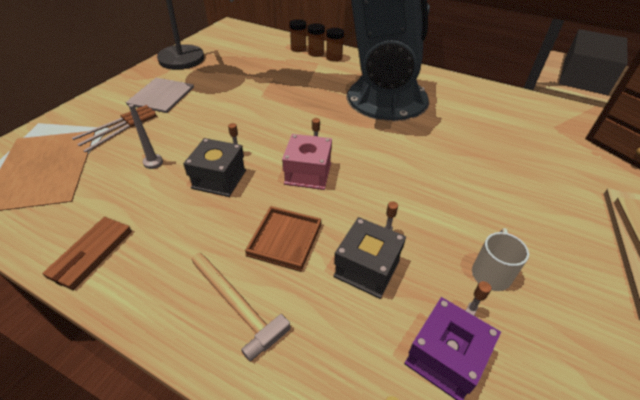

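Candidates in the top view for the round mould are the dark mould with the round brass ingot at (452,201), the pink one at (375,258), the dark square-pocket one at (266,178) and the purple one at (189,140). For the grip they are (467,246), (393,304), (266,224) and (178,182). I choose the dark mould with the round ingot at (452,201) and its grip at (467,246). Next I check that choice in a close crop and measure it.

```bash
python3 - <<'E'
from h import *
np.set_printoptions(precision=4,suppress=True)
for n,box in(("top",(415,165,485,260)),("scene",(180,115,250,200))):
    p=optics.camera(n); c=p["color"]; x0,y0,x1,y1=box
    cv2.imwrite(f"pics/{n}_crop.png",cv2.resize(c[y0:y1,x0:x1],None,fx=6,fy=6,interpolation=cv2.INTER_CUBIC))
    hsv=cv2.cvtColor(c,cv2.COLOR_BGR2HSV)
    for t,z in (("slug_center",.078),("round_grip",.09),("tray_in",.022)):
      for f in spotter.outline_of(t,p)[:4]:
        m=f["pixels"]; v,u=np.nonzero(m)
        d=p["depth"][m]; ok=d>0
        P=(np.linalg.inv(p["K"])@np.stack([u,v,np.ones_like(u)])*d).T[ok]@p["T"][:3,:3].T+p["T"][:3,3]
        print(n,t,round(f["p"],2),f["bbox"],"mask c",u.mean(),v.mean(),w(p,u.mean(),v.mean(),z),"depth med",np.median(P,0),"zmax",np.percentile(P[:,2],95))
        if n=="top" and t!="slug_center":
            T=P[P[:,2]>np.percentile(P[:,2],95)-.006]; print("   top pts",T.mean(0),len(T))
        if t=="tray_in": print("   rect",cv2.minAreaRect(P[:,:2].astype(np.float32)))
    if n=="top":
        for f in spotter.outline_of("round_mould",p)[:3]:
            m=f["pixels"]; v,u=np.nonzero(m); d=p["depth"][m]
            P=(np.linalg.inv(p["K"])@np.stack([u,v,np.ones_like(u)])*d).T@p["T"][:3,:3].T+p["T"][:3,3]
            T=P[(P[:,2]>.07)&(P[:,2]<.086)]; print("mould",round(f["p"],2),f["bbox"],cv2.minAreaRect(T[:,:2].astype(np.float32)))
E
```

```text
top slug_center 0.74 [444.4, 192.5, 15.4, 15.5] mask c 451.74074074074076 200.82716049382717 [ 0.5548 -0.2165  0.078 ] depth med [ 0.5551 -0.2168  0.0772] zmax 0.08094151489280098
top round_grip 0.89 [366.2, 256.8, 32.3, 49.1] mask c 384.81052631578945 289.0736842105263 [ 0.3637 -0.0539  0.09  ] depth med [ 0.3532 -0.0635  0.0204] zmax 0.09044034078135635
   top pts [ 0.3323 -0.0707  0.089 ] 63
top tray_in 0.66 [314.6, 143.8, 62.4, 66.8] mask c 343.3197969543147 176.05039883973893 [0.6325 0.0223 0.022 ] depth med [0.6359 0.0213 0.0062] zmax 0.022194738665561712
   top pts [0.6346 0.0225 0.0208] 510
   rect ((0.6397939920425415, 0.021315477788448334), (0.1394587755203247, 0.1271604746580124), 10.573527336120605)
top tray_in 0.53 [418.3, 178.2, 64.0, 78.0] mask c 449.45244618395304 208.56594911937378 [ 0.5471 -0.226   0.022 ] depth med [ 0.5395 -0.2164  0.0785] zmax 0.08314050984383355
   top pts [ 0.5483 -0.2181  0.0804] 1580
   rect ((0.5344256162643433, -0.23882624506950378), (0.18103593587875366, 0.13466793298721313), 13.418694496154785)
mould 0.96 [420.0, 177.3, 64.2, 77.0] ((0.5237058401107788, -0.2245292067527771), (0.16608405113220215, 0.10174054652452469), 12.504639625549316)
mould 0.88 [346.8, 226.8, 57.4, 83.5] ((0.401218444108963, -0.04928787797689438), (0.1635056585073471, 0.10064155608415604), 18.70650863647461)
scene round_grip 0.52 [227.6, 122.8, 10.9, 23.0] mask c 232.93893129770993 131.29007633587787 [ 0.4748 -0.2225  0.09  ] depth med [ 0.4599 -0.2362  0.0788] zmax 0.09277081580900448
scene tray_in 0.56 [247.5, 205.4, 74.9, 69.7] mask c 283.673309178744 238.080615942029 [0.6491 0.0286 0.022 ] depth med [0.6416 0.0227 0.0083] zmax 0.023788955242054398
   rect ((0.630763053894043, 0.015862934291362762), (0.15039381384849548, 0.1318240612745285), 10.479514122009277)
```

View pics/top_crop.png

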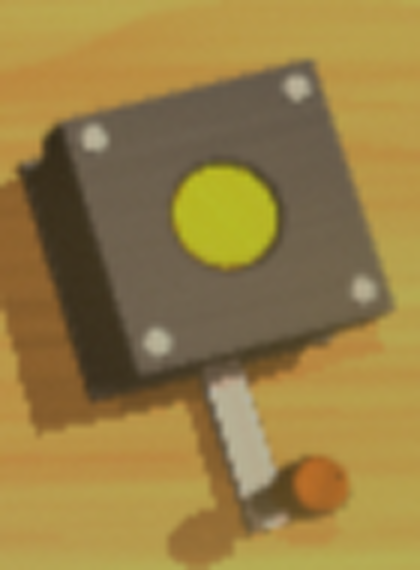

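The crop shows the dark mould with the round ingot (crop (226,215)). Its grip (crop (320,485)) is on its -x side, as described. The grip estimate is (0.4525, -0.240). I head above it now.

```bash
python3 -m pendant '[1,34,-15.5,0,0, 1,34,-15.5,0,0, 1,34,-15.5,0,0, 1,34,-15.5,0,0, 1,34,-15.5,0,0]'; python3 -m pendant '[1,34,-15.5,0,2.6, 1,34,-15.5,0,0, 1,34,-15.5,10,0, 1,34,-15.5,15,0, 1,20,-8,15,0]'
cat > to.py <<'E'
import sys
from h import *
from scipy.spatial.transform import Rotation as R
s=r.state(); q=s["tool_rot"]; M=R.from_quat([q[1],q[2],q[3],q[0]]).as_matrix()
t=np.array([float(a) for a in sys.argv[1:4]])
print("pos",s["eef_pos"].round(4),"tool delta mm",(M.T@(t-s["eef_pos"])*1000).round(1),"yaw",np.degrees(np.arctan2(M[1,0],M[0,0])).round(1),"F",s["contact_force"].round(1),"gap",round(s["finger_gap"],4),"t",s["t"])
E
python3 to.py 0.4525 -0.240 0.17
```

```text
t: 1.47
eef_pos: [0.2852, -0.3839, 0.2564]
tool_rot: [0.0, 0.991, 0.136, 0.0]
contact_force: [1.0, -0.6, 0.1]
finger_gap: 0.0854
t: 1.88
eef_pos: [0.422, -0.2783, 0.2163]
tool_rot: [0.0, 0.993, 0.114, 0.001]
contact_force: [-0.1, -0.1, 0.5]
finger_gap: 0.0854
pos [ 0.422  -0.2783  0.2163] tool delta mm [ 38.3 -30.4  46.3] yaw 13.1 F [-0.1 -0.1  0.5] gap 0.0854 t 1.8833
```

```bash
python3 -m pendant '[1,10,-7,15,0, 1,5,-3,15,0, 1,0,0,0,0, 1,0,0,0,0, 1,0,0,0,0]' >/dev/null; python3 to.py 0.4525 -0.240 0.17
python3 - <<'E'
from h import *
for n,box in(("scene",(180,60,280,160)),("top",(415,165,515,265))):
    p=optics.camera(n);x0,y0,x1,y1=box
    cv2.imwrite(f"pics/{n}_a.png",cv2.resize(p["color"][y0:y1,x0:x1],None,fx=4,fy=4,interpolation=cv2.INTER_CUBIC))
    print(n,w(p,468.3,245.8,.09) if n=="top" else w(p,233,125,.09))
a,b=cv2.imread("pics/scene_a.png"),cv2.imread("pics/top_a.png");cv2.imwrite("pics/a.png",np.hstack([a,b]))
E
```

```text
pos [ 0.4317 -0.2678  0.1871] tool delta mm [ 26.5 -22.4  17.1] yaw 13.0 F [-0.3  0.8  0.6] gap 0.0857 t 2.3
scene [ 0.4536885  -0.23855841  0.09      ]
top [ 0.45183072 -0.24075726  0.09      ]
```

View pics/a.png

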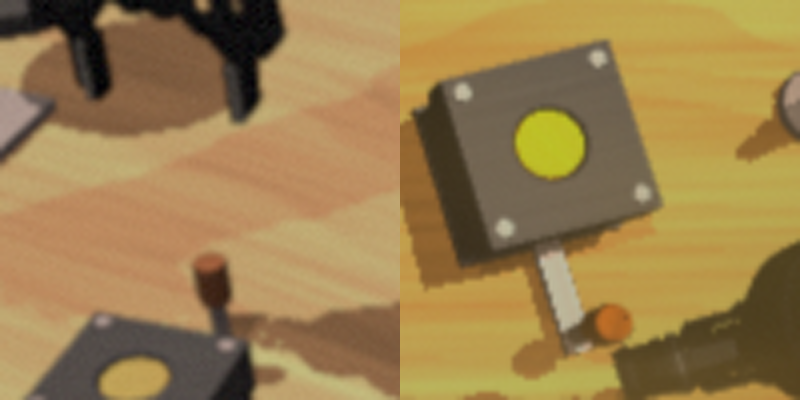

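Left half: the grip top is at crop (210,265), and both fingers are behind it and clear. Both cameras agree on the grip at (0.4527, -0.240). I move over it, then straight down.

```bash
python3 -m pendant '[1,10,-8,0,0, 1,10,-8,0,0, 1,6.5,-6,0,0, 1,0,0,0,0, 1,0,0,0,0]' >/dev/null; python3 to.py 0.4527 -0.240 0.079
```

```text
pos [ 0.453  -0.2392  0.1864] tool delta mm [ -0.5   0.7 107.4] yaw 13.1 F [-0.2 -0.5  0.5] gap 0.0852 t 2.8167
```

```bash
python3 -m pendant '[1,-0.5,0.7,24,0, 1,0,0,24,0, 1,0,0,24,0, 1,0,0,24,0, 1,0,0,11,0]' >/dev/null; python3 to.py 0.4527 -0.240 0.079;  python3 -m pendant '[0,0,0,0,0, 0,0,0,0,0, 0,0,0,0,0, 0,0,0,0,0, 0,0,0,0,0]'; python3 -m pendant '[0,0,0,0,0, 0,0,0,0,0, 0,0,0,0,0, 0,0,0,0,0, 0,0,0,0,0]';python3 to.py 0.4527 -0.240 0.079
```

```text
pos [ 0.4509 -0.2401  0.0767] tool delta mm [ 1.8  0.3 -2.3] yaw 13.0 F [-0.7  0.3 -0.6] gap 0.0857 t 3.2333
t: 3.65
eef_pos: [0.4529, -0.241, 0.0803]
tool_rot: [0.0, 0.994, 0.113, 0.001]
contact_force: [0.2, -0.6, -0.6]
finger_gap: 0.0257
t: 4.07
eef_pos: [0.4526, -0.2401, 0.0804]
tool_rot: [-0.0, 0.994, 0.114, 0.001]
contact_force: [-1.5, 4.5, 7.7]
finger_gap: 0.0208
pos [ 0.4526 -0.2401  0.0804] tool delta mm [ 0.1 -0.1  1.4] yaw 13.1 F [-1.5  4.5  7.7] gap 0.0208 t 4.0667
```

Gripped. I lift 24 mm slowly, with a little extra to reach the stop.

```bash
for i in 1; do python3 -m pendant '[0,0,0,-4,0, 0,0,0,-4,0, 0,0,0,-4,0, 0,0,0,-4,0, 0,0,0,-4,0]'; done; python3 -m pendant '[0,0,0,-2,0, 0,0,0,-2,0, 0,0,0,-1,0, 0,0,0,0,0, 0,0,0,0,0]'; python3 to.py 0.4526 -0.2401 0.1044
python3 - <<'E'
from h import *
p=optics.camera("scene");q=optics.camera("top")
cv2.imwrite("pics/b.png",np.hstack([cv2.resize(a["color"][y:y+100,x:x+100],None,fx=4,fy=4,interpolation=cv2.INTER_CUBIC) for a,x,y in((p,180,80),(q,415,165))]))
for dv in(0,-2,-4): print(w(q,452+dv/2,201+dv))
for f in spotter.outline_of("slug_center",q)[:2]:
    v,u=np.nonzero(f["pixels"]); print(f["p"],f["bbox"],u.mean(),v.mean(),w(q,u.mean(),v.mean(),.102))
E
```

```text
t: 4.48
eef_pos: [0.4526, -0.24, 0.0989]
tool_rot: [-0.001, 0.994, 0.114, 0.0]
contact_force: [6.3, 2.3, -14.6]
finger_gap: 0.0205
t: 4.9
eef_pos: [0.4526, -0.2401, 0.1041]
tool_rot: [-0.001, 0.994, 0.114, 0.0]
contact_force: [3.7, 3.0, -10.2]
finger_gap: 0.0203
pos [ 0.4526 -0.2401  0.1041] tool delta mm [-0.   0.  -0.3] yaw 13.1 F [  3.7   3.  -10.2] gap 0.0203 t 4.9
[ 0.55000591 -0.21030161  0.10109646]
[ 0.55464335 -0.208622    0.10059504]
[ 0.5591685  -0.20675618  0.10071708]
0.88 [443.7, 193.2, 21.1, 14.7] 453.6442953020134 199.5771812080537 [ 0.55293292 -0.21391764  0.102     ]
0.46 [259.8, 203.6, 16.2, 25.8] 267.5101214574899 216.48582995951418 [0.52508247 0.19587077 0.102     ]
```

View pics/b.png

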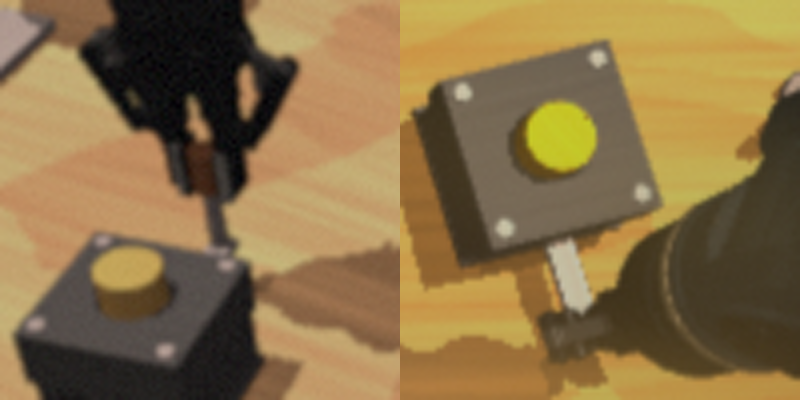

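The ingot stands about 21–22 mm proud, with its top at crop (128,262) left and (562,136) right. I give one more small nudge against the stop, then release and rise.

```bash
python3 -m pendant '[0,0,0,-1,0, 0,0,0,-1,0, 0,0,0,0,0, 0,0,0,0,0, 0,0,0,0,0]'; python3 -m pendant '[0.7,0,0,0,0, 0.7,0,0,0,0, 0.7,0,0,0,0, 0.7,0,0,0,0, 0.7,0,0,0,0]'; python3 -m pendant '[1,0,0,-10,0, 1,0,0,-20,0, 1,0,0,-20,0, 1,0,0,-20,0, 1,0,0,0,0]'; python3 to.py 0.555 -0.2165 0.172
python3 - <<'E'
from h import *
q=optics.camera("top"); p=optics.camera("scene")
for a in(q,p):
  for f in spotter.outline_of("slug_center",a)[:1]:
    v,u=np.nonzero(f["pixels"]); print(f["p"],f["bbox"],w(a,u.mean(),v.mean(),.102))
a=q; print("455.5,199:",w(q,455.5,199,.103),"depth",w(q,455,199))
hsv=cv2.cvtColor(q["color"],cv2.COLOR_BGR2HSV)[170:235,425:480]
P=np.array([w(q,u,v) for u in range(440,472) for v in range(185,215)]);S=P[P[:,2]>.095]
print("hi pts",len(S),S.mean(0),S.min(0),S.max(0), "mask mould top z",np.median(P[(P[:,2]<.09)&(P[:,2]>.07),2]))
E
```

```text
t: 5.47
eef_pos: [0.4526, -0.24, 0.1049]
tool_rot: [-0.001, 0.994, 0.114, -0.0]
contact_force: [8.4, 1.0, -23.2]
finger_gap: 0.0205
t: 5.88
eef_pos: [0.4524, -0.2409, 0.1068]
tool_rot: [0.0, 0.994, 0.113, 0.0]
contact_force: [-1.1, -0.2, -0.2]
finger_gap: 0.0599
t: 6.3
eef_pos: [0.4539, -0.2416, 0.1808]
tool_rot: [0.002, 0.994, 0.113, 0.003]
contact_force: [0.1, -0.6, 0.3]
finger_gap: 0.0857
pos [ 0.4539 -0.2416  0.1808] tool delta mm [104.1  -1.7   9.3] yaw 13.0 F [ 0.1 -0.6  0.3] gap 0.0857 t 6.3
0.7 [446.8, 192.2, 15.1, 15.3] [ 0.55352897 -0.21381121  0.102     ]
0.85 [206.9, 142.9, 15.2, 17.0] [ 0.56705333 -0.20654081  0.102     ]
455.5,199: [ 0.55393254 -0.21780569  0.103     ] depth [ 0.55432299 -0.21726558  0.10114443]
hi pts 255 [ 0.55468468 -0.21645263  0.10047192] [ 0.53641165 -0.23649039  0.09545715] [ 0.57518984 -0.19785574  0.10252022] mask mould top z 0.0795533753680362
```

```bash
python3 -m pendant '[0.7,25,0,0,0, 0.7,30,-1,0,0, 0.7,30,-1,0,0, 0.7,15,0,0,0, 0.7,0,0,0,0]'>/dev/null; python3 -m pendant '[0.7,3,0,0,0, 0.7,0,0,0,0, 0.7,0,0,0,0, 0.7,0,0,0,0, 0.7,0,0,0,0]'; python3 to.py 0.5547 -0.2167 0.107
```

```text
t: 7.33
eef_pos: [0.5515, -0.2158, 0.1765]
tool_rot: [-0.0, 0.994, 0.113, -0.0]
contact_force: [0.4, -0.2, 0.2]
finger_gap: 0.0596
pos [ 0.5515 -0.2158  0.1765] tool delta mm [ 2.9  1.6 69.5] yaw 13.0 F [ 0.4 -0.2  0.2] gap 0.0596 t 7.3333
```

```bash
python3 -m pendant '[0.7,3,1.6,15,0, 0.7,0,0,15,0, 0.7,0,0,15,0, 0.7,0,0,12,0, 0.7,0,0,5,0]'>/dev/null; python3 -m pendant '[0.7,0,0,4,0, 0.7,0,0,2,0, 0.7,0,0,0,0, 0.7,0,0,0,0, 0.7,0,0,0,0]'; python3 to.py 0.5547 -0.2167 0.107
python3 - <<'E'
from h import *
p=optics.camera("scene")
cv2.imwrite("pics/c.png",cv2.resize(p["color"][70:190,150:270],None,fx=5,fy=5,interpolation=cv2.INTER_CUBIC))
E
```

```text
t: 8.17
eef_pos: [0.5558, -0.2165, 0.109]
tool_rot: [0.0, 0.994, 0.113, 0.0]
contact_force: [0.2, 0.9, 0.1]
finger_gap: 0.0599
pos [ 0.5558 -0.2165  0.109 ] tool delta mm [-1.1 -0.1  2. ] yaw 13.0 F [0.2 0.9 0.1] gap 0.0599 t 8.1667
```

View pics/c.png

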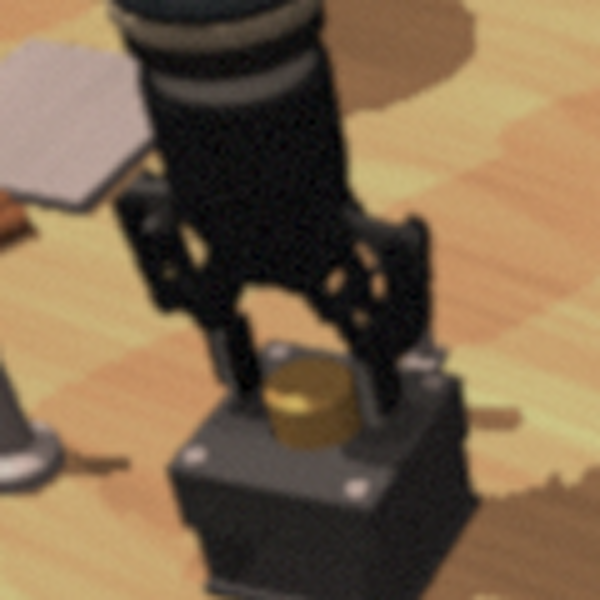

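The fingers straddle the ingot (crop (312,405)) with their tips just above the mould's top. Close and lift.

```bash
python3 -m pendant '[0.2,-1,0,1,0, 0.2,0,0,0,0, 0.2,0,0,0,0, 0.2,0,0,0,0, 0.2,0,0,0,0]';python3 -m pendant '[0,0,0,0,0, 0,0,0,0,0, 0,0,0,0,0, 0,0,0,0,0, 0,0,0,-2,0]'; python3 -m pendant '[0,0,0,-5,0, 0,0,0,-8,0, 0,0,0,-12,0, 0,0,0,-12,0, 0,0,0,-12,0]'; python3 to.py 0.639 0.0215 0.16
```

```text
t: 8.63
eef_pos: [0.5545, -0.2167, 0.1075]
tool_rot: [0.0, 0.994, 0.113, 0.0]
contact_force: [-1.6, -0.6, 2.4]
finger_gap: 0.0378
t: 9.05
eef_pos: [0.5542, -0.2164, 0.1087]
tool_rot: [-0.0, 0.994, 0.113, -0.0]
contact_force: [-0.2, -0.6, -2.9]
finger_gap: 0.0381
t: 9.47
eef_pos: [0.5545, -0.2165, 0.1591]
tool_rot: [-0.0, 0.994, 0.114, -0.0]
contact_force: [0.3, -0.7, -3.9]
finger_gap: 0.038
pos [ 0.5545 -0.2165  0.1591] tool delta mm [ 136.  -212.8   -0.8] yaw 13.0 F [ 0.3 -0.7 -3.9] gap 0.038 t 9.4667
```

Holding (gap 38 mm, about 3–4 N of load). I carry it to the tray.

```bash
python3 -m pendant '[0,6,-10,0,0, 0,12,-19,0,0, 0,16,-25,0,0, 0,16,-25,0,0, 0,16,-25,0,0]'>/dev/null;python3 -m pendant '[0,16,-25,0,0, 0,16,-25,0,0, 0,16,-25,0,0, 0,12,-19,0,0, 0,6,-9,0,0]'>/dev/null; python3 -m pendant '[0,0,0,0,0, 0,0,0,0,0, 0,0,0,0,0, 0,0,0,0,0, 0,0,0,0,0]'>/dev/null; python3 to.py 0.639 0.0215 0.0375
python3 - <<'E'
from h import *
p=optics.camera("scene");q=optics.camera("top")
cv2.imwrite("pics/d.png",np.hstack([cv2.resize(a["color"][y:y+130,x:x+130],None,fx=3,fy=3,interpolation=cv2.INTER_CUBIC) for a,x,y in((p,225,150),(q,285,110))]))
E
```

```text
pos [0.6362 0.0138 0.1584] tool delta mm [  4.5  -6.9 120.9] yaw 12.9 F [-0.2  0.6 -2.9] gap 0.038 t 10.7167
```

View pics/d.png

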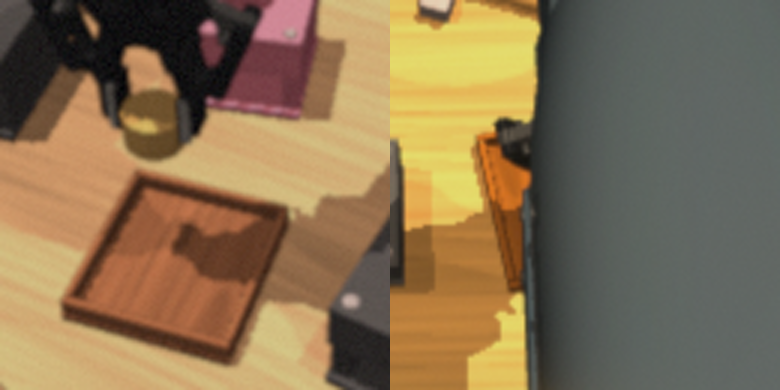

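The ingot hangs upright at crop (150,125), above the tray (crop (175,265)). I lower it quickly at first, then slowly to contact.

```bash
python3 -m pendant '[0,2,-3,10,0, 0,2,-3,18,0, 0,0,-1,18,0, 0,0,0,18,0, 0,0,0,15,0]'>/dev/null;python3 -m pendant '[0,0,0,12,0, 0,0,0,8,0, 0,0,0,5,0, 0,0,0,2,0, 0,0,0,0,0]'>/dev/null; python3 to.py 0.639 0.0215 0.0375
```

```text
pos [0.6387 0.0225 0.0521] tool delta mm [ 0.   1.1 14.6] yaw 13.0 F [-0.7  0.1 -2.9] gap 0.038 t 11.65
```

```bash
python3 -m pendant '[0,0,0,4,0, 0,0,0,4,0, 0,0,0,3,0, 0,0,0,1,0, 0,0,0,0,0]'>/dev/null; python3 to.py 0.639 0.0215 0.0375; python3 -m pendant '[0,0,0,0.7,0, 0,0,0,0.7,0, 0,0,0,0.6,0, 0,0,0,0,0, 0,0,0,0,0]'>/dev/null; python3 to.py 0.639 0.0215 0.0375
```

```text
pos [0.6386 0.0225 0.04  ] tool delta mm [0.2 1.1 2.5] yaw 13.0 F [ 0.7 -0.3 -3.5] gap 0.0378 t 12.0667
pos [0.6389 0.0226 0.0384] tool delta mm [-0.1  1.1  0.9] yaw 13.0 F [ 0.   0.7 -3. ] gap 0.0377 t 12.4833
```

```bash
python3 -m pendant '[0,0,0,0.5,0, 0,0,0,0.5,0, 0,0,0,0,0, 0,0,0,0,0, 0,0,0,0,0]'>/dev/null; python3 to.py 0.639 0.0215 0.0375; python3 -m pendant '[0,0,0,0.5,0, 0,0,0,0.5,0, 0,0,0,0,0, 0,0,0,0,0, 0,0,0,0,0]'>/dev/null; python3 to.py 0.639 0.0215 0.0375
```

```text
pos [0.6388 0.0226 0.0383] tool delta mm [-0.1  1.1  0.8] yaw 13.0 F [-3.2  0.2  7.6] gap 0.0376 t 12.9
pos [0.6389 0.0226 0.0383] tool delta mm [-0.1  1.1  0.8] yaw 13.0 F [-6.7  0.3 15.5] gap 0.038 t 13.3167
```

On the floor (force now +15 N upward). Back off slightly, release and rise.

```bash
python3 -m pendant '[0,0,0,-0.8,0, 0.6,0,0,0,0, 0.6,0,0,0,0, 0.6,0,0,0,0, 0.6,0,0,0,0]'; python3 -m pendant '[0.6,0,0,-5,0, 0.6,0,0,-15,0, 0.6,0,0,-25,0, 0.6,0,0,-30,0, 0.6,0,0,-30,0]'; python3 -m pendant '[0.6,0,0,-30,0, 0.6,-30,0,0,0, 0.6,-30,0,0,0, 0.6,-30,0,0,0, 0.6,-20,0,0,0]'; python3 -m pendant '[0.6,0,0,0,0, 0.6,0,0,0,0, 0.6,0,0,0,0, 0.6,0,0,0,0, 0.6,0,0,0,0]'
python3 - <<'E'
from h import *
p=optics.camera("scene");q=optics.camera("top")
cv2.imwrite("pics/e.png",np.hstack([cv2.resize(a["color"][y:y+160,x:x+200],None,fx=2,fy=2) for a,x,y in((p,225,150),(q,235,90))]))
for a in(p,q):
  for f in spotter.outline_of("slug_center",a)[:2]:
    v,u=np.nonzero(f["pixels"]); print(f["p"],w(a,u.mean(),v.mean()))
E
```

```text
t: 13.73
eef_pos: [0.6389, 0.0226, 0.037]
tool_rot: [-0.0, 0.994, 0.113, 0.0]
contact_force: [-0.2, -0.5, 0.3]
finger_gap: 0.0511
t: 14.15
eef_pos: [0.6383, 0.0225, 0.1431]
tool_rot: [-0.0, 0.994, 0.113, -0.001]
contact_force: [0.7, -0.3, -0.7]
finger_gap: 0.0511
t: 14.57
eef_pos: [0.5291, -0.0026, 0.1725]
tool_rot: [-0.0, 0.994, 0.113, -0.0]
contact_force: [0.5, -0.6, 0.1]
finger_gap: 0.0513
t: 14.98
eef_pos: [0.5325, -0.0021, 0.1719]
tool_rot: [-0.0, 0.994, 0.114, 0.0]
contact_force: [0.2, 0.1, 0.4]
finger_gap: 0.0514
0.65 [0.64992159 0.02690021 0.03214018]
0.69 [0.63698455 0.02765279 0.0293385 ]
```

View pics/e.png

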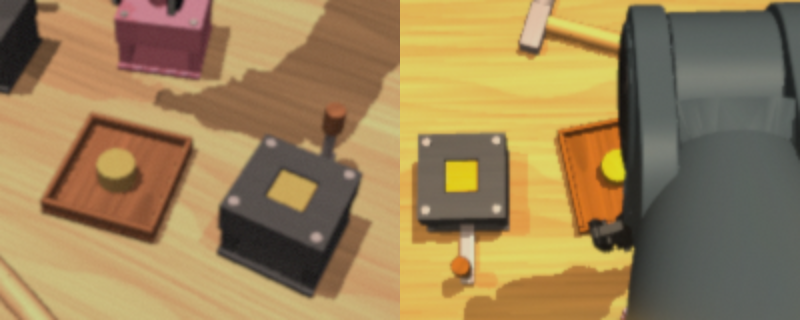

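The left half shows the round ingot lying flat in the middle of the tray (117,170), with its top at about 32 mm (6 + 26). The square ingot (292,190) is still in its pocket and its rod is down. The gripper is clear of everything, so I hand in.

```bash
python3 -c "
from station import order
print(order.finish_job())"
```

```text
the job is handed in; nothing more can be done
None
```

The round ingot is lying flat in the middle of the wooden tray and the job is handed in; it reports no verdict.

- **Lifting the rod:** I lifted the round mould's grip about 24 mm until the force rose to 23 N at the stop. By camera depth the ingot's top was then at about 101 mm, roughly 21 mm above the mould.
- **Moving the ingot:** I picked it straight off and carried it upright to the tray. I lowered it until the tray floor pushed back with about 15 N, then opened the fingers.
- **Last checks:** In the last picture the ingot's top is at about 29–32 mm, and 32 mm is expected when it lies flat. The square ingot is still in its pocket with its rod down. The gripper reads about zero force, well above the bench. The clock stood at about 15 s.
- **What disagreed:** The two cameras differed by about 13 mm on the ingot's position in the tray, because the arm partly hid it from the top camera. Both readings are well inside the tray limits. Earlier, with the ingot raised, the scene camera's outline was about 12 mm off in the same way. I used the top camera's depth there, and the grasp was good.

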